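# Stand the orange grit chart on its kickstand

## Task

The orange grit chart is parked upright in a grooved wooden holder with its kickstand leg folded against its back. Unfold the leg fully with the white thumb pin, then take the chart by its top tab, lift it out of the holder and set it down gently on the green mat so that it leans back on its leg, its bottom edge along and centred on the white line, its face towards the robot and the leg over the wider part of the mat. Leave the blue chart standing in its own holder.

Things in the scene. Friction and masses are not known exactly. Their poses are not given: they have to be found in the camera images.
- chart_orange: Orange rigid chart panel, 130 mm wide (y), 105 mm high (z), 10 mm thick (x), plus a top tab; about 250 g. Origin: middle of its bottom edge. +x points out of its back (leg side), -x out of its printed face, roughly towards the robot. The bottom edge is half-round (radius 5 mm): it does not balance without the leg. With the leg fully open it stands leaning back 0.27 rad (15 degrees).
- holder_orange: Fixed wooden holder the orange chart starts in, upright. Origin on the bench below the chart; axes as the chart's. Two grooved blocks 42 mm high with a groove 13 mm wide and 30 mm deep, its floor 12 mm above the bench, in which the chart leans back a little (about 0.1 rad); the leg passes freely between the blocks. Lift the chart straight up over 30 mm to free it.
- chart_orange_grip (a point): Centre of the orange chart's top tab, where it is grasped from above: tab 36 mm wide (y), 10 mm thick (x), rising from 105 to 138 mm above the bottom edge; this point is 121 mm above the bottom edge. Axes as the chart's.
- leg_orange (a joint): Kickstand leg of the orange chart: 0 = folded against the back, 0.6 rad = fully open at its stop. Stiff hinge (0.015 N m), stays where it is left. Its hinge line is parallel to the chart's y, 9.5 mm behind the panel's mid-plane, 95 mm above the bottom edge; opening swings the foot out backwards (chart +x) and up.
- leg_orange_pin (a point): Centre of the leg's white thumb pin: 10 mm diameter, 44 mm long sleeve turning freely on its axis, along the chart's y, sticking out 3 to 47 mm past the panel's +y side edge (this point 25 mm). On the leg 35 mm from the hinge line, straight below it when folded (60 mm above the bottom edge). Opening moves it 20 mm to chart +x, 6 mm up. Pinch it from above across the chart's x, or push it from the front.
- leg_orange_foot (a point): Middle of the rubber foot bar (8 mm diameter, 44 mm long along y) at the free end of the orange chart's leg, 90 mm from the hinge line. With the leg open it is about 60 mm behind the panel.
- mat: Fixed green mat, 3 mm thick, 190 mm wide (y). Origin: on the bench (underside of the mat) below the middle of its white line, which is 140 mm long along the mat's y and 16 mm wide. The mat reaches 50 mm to -x (towards the robot) and 120 mm to +x of the line.
- chart_blue_grip (a point): Centre of the top tab of a blue chart of the same shape, parked in another holder of the same kind: a bystander to be left alone.
Mind the look-alikes: they are no part of the job. There is more than one size of the chart_orange; the job needs the largest.

How it is judged:
By the outcome, as a careful person would: the job done as asked, in the order asked, and still so for the second after the job is handed in, with the robot touching nothing.
It also fails if it takes over 48 s, if anything falls off the work surface, if the arm or the gripper's body presses on something with over 40 N, if the wrist force passes 120 N, or if a joint passes its speed limit or range.

## Robot

A 6-joint arm with a two-finger parallel gripper is mounted at the origin on the work surface. World frame = base frame: x ahead of the robot, y to its left, z up, the work surface at z = 0. Lengths are in m, angles in degrees, forces in N, time in s.
With the tool pointing down it reaches from about 0.25 to 0.725 m from the base axis. Payload 9.7 kg.
Tool frame: the origin (TCP) lies midway between the tips of the shut fingers; the grasp point (between the pads) lies 19 mm behind it (grip_point_offset is the distance from the TCP to the grasp point, in m); y points along the fingers, z is the direction in which the jaws open and shut, and the axes are right-handed (so a half turn about y gives the same grasp; the last joint's range is limited). The gripper opens to 85 mm and grips with 20 to 120 N. Pads are 22 mm wide; open, the fingers measure 114 mm over their backs; the gripper's body (76 mm by 85 mm) begins 54 mm behind the grasp point. The pads swing forward as they close: fully open they stand 13 mm farther back than shut.
Start: joints at [-71.906, 4.979, 10.078, 95.1, 0, 90], TCP at [0.171, -0.523, 0.231] pointing down, gripper open.
Joint ranges: [-179.16, 179.16], [-48.56, 103.87], [-65.8, 70.77], [-126.05, 130.52], [-82.76, 87.17], [-180, 180]. Speed limits (degrees/s): [127.2, 127.2, 147.25, 180, 180, 180].

## Interface

Orientations are given as [roll, pitch, yaw] about the fixed x, y, z axes, in that order (R = Rz(yaw) Ry(pitch) Rx(roll)).
In Python, from workcell import get_obs, camera, job_done, grip_point_offset gives the robot as it stands.
- The arm moves only by the tool move_arm, never from a script. Its argument "deltas" is a list that holds one entry, the list of rows, each a list of 4 numbers: the shift along the tool's x, y, z in m, then the turn about the tool's y in degrees. A call has 1 to 5 rows; each row is the pose to reach, as a shift and turn from the pose commanded when the call began, along the tool's axes at that moment; what a row does not reach only later rows make up. A row lasts 1/10 s, in which the tool goes at most 50 mm and 8.59 degrees, less where a joint would pass 70% of its speed; a pose out of reach is approached as far as the arm can. A call with a gripper value outside its range is refused whole. "claw" is the finger opening in m, from 0 to 0.0854, set as the call begins (left out, the last holds). The fingers move at their own pace and stop on an object; "newtons" is the grip in N (left out, the last holds). Time passes only in rows, so rows that repeat a pose let the fingers close. It gives the time, the measured TCP pose, the force and the opening at its end, in the units of the state.
- get_obs(): the state, without advancing time (a new reading comes with each control period).
- camera(name): name is "scene" or "top"; returns a dict with "color" (400x640x3 uint8, blue, green, red), "range_z" (400x640 float32, m along the optical axis (not along the pixel's ray), 0 where there is no reading), "fx", "fy", "cx", "cy" (pixels), "T" (4x4, takes a point from camera to world coordinates). Camera axes: x right, y down, z forward; pixel columns grow to the right and rows downward; lengths in m; the calibration is good to about 2 mm. A picture is of the moment at which its call begins.
- job_done(): hands the job in, once; it reports no verdict.
The state is a dict: "time": time; "q": joint angles; "qd": joint speeds; "joint_efforts": joint torques, N m; "ee_pos": TCP position; "tcp_rot": TCP orientation; "wrist_force": force on the tool from outside, world axes, zero at the start; "torque": the same for the moment, N m; "opening": finger opening in m.
Only numpy, scipy, OpenCV 4.12 (cv2) and the standard library are available. Lean on these libraries where they do the work, as an engineer would, in place of code of your own. Each camera call takes 0.05 s, during which the arm holds its last target. There are 200 camera calls.

## Working session

There is one attempt and no reset: what is moved stays moved. The work goes in short steps, Python scripts to look and compute and a tool call to move; the robot and the scene stay as the last step left them, time stands still between calls to the robot, and variables do not carry over. Pictures are saved under pics/ and viewed, about 8 in all and at most 12, crops included, and the job is handed in when it is done.

Besides the shell and the picture viewer there is one more tool, called after "Call:" as name(argument=value, ...), one argument or row to a line, values as JSON. move_arm: Moves the arm, as the interface text tells. Its arguments: {"type":"object","properties":{"deltas":{"type":"array"},"claw":{"type":"number"},"newtons":{"type":"number"}},"required":["deltas"]}

```bash
mkdir -p pics
cat > h.py <<'E'
import numpy as np, cv2
from workcell import *
def snap(n,fn):
    c=camera(n); np.savez(fn+'.npz',**c); cv2.imwrite('pics/'+fn+'.png',c['color']); return c
def cloud(c):
    v,u=np.mgrid[:400,:640]; z=c['range_z']; 
    P=np.stack([(u-c['cx'])/c['fx']*z,(v-c['cy'])/c['fy']*z,z,np.ones_like(z)],-1)@np.array(c['T']).T
    P=P[...,:3]; P[z==0]=np.nan; return P
E
python3 - <<'E'
from h import *
a=snap('top','t0');b=snap('scene','s0');print(get_obs(),grip_point_offset,a['T'],b['T'])
E
```

```text
{'time': 0.1, 'q': array([-7.19056524e+01,  5.01064270e+00,  1.00387431e+01,  9.50997409e+01,
        1.07705404e-03,  8.99972714e+01]), 'qd': array([ 0.1720393 , -0.05923884,  0.2463862 , -0.06679174,  0.03988157,
        0.04613693]), 'joint_efforts': array([ 2.46163945e-04, -5.21562552e+01,  4.65654731e+01,  1.60918728e-02,
        2.81438463e-05,  1.33388767e-05]), 'ee_pos': array([ 0.17076179, -0.52260369,  0.23062587]), 'tcp_rot': array([-9.00716404e+01,  1.08046489e-03, -1.61902925e+02]), 'wrist_force': array([-0.25319692, -0.20177034, -0.13661384]), 'torque': array([-0.01806202,  0.06967789,  0.0044565 ]), 'opening': 0.08560038021650823} 0.0187 [[ 1.82011596e-02 -9.97951698e-01  6.13280236e-02  5.20932817e-01]
 [-9.99831930e-01 -1.83016765e-02 -1.07762545e-03  5.11057316e-03]
 [ 2.19782380e-03 -6.12981021e-02 -9.98117083e-01  1.12954646e+00]
 [ 0.00000000e+00  0.00000000e+00  0.00000000e+00  1.00000000e+00]] [[ 0.75136216  0.3633758  -0.55082931  1.15800716]
 [ 0.65976288 -0.39727823  0.63787377 -0.72113046]
 [ 0.0129554  -0.84269095 -0.53824169  0.69440855]
 [ 0.          0.          0.          1.        ]]
```

View pics/t0.png

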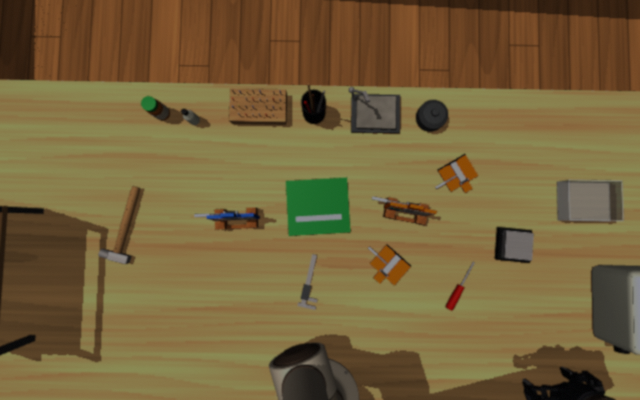

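View pics/s0.png

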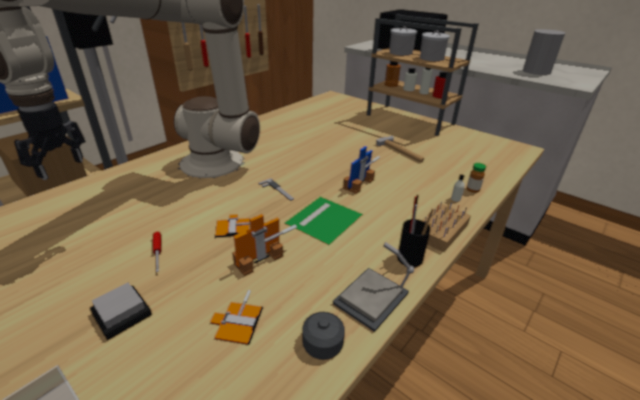

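The pictures show these candidates:
- The upright orange chart in its holder, top px (408,209), scene px (258,240). Its pin is at top px (380,200).
- Two smaller orange charts lying flat at top px (458,174) and (390,264), which are decoys.
- The blue chart at (235,217).
- The mat at (318,206), with its line at (318,218) and the wider part away from the robot.

I choose the upright orange chart, the only one in a holder, and will measure it and check it in a crop.

```bash
cat > m.py <<'E'
from h import *
import sys
def fit(P,name):
    m=np.nanmedian(P,0); d=P-P.mean(0); w,V=np.linalg.eigh(d[:,:2].T@d[:,:2]); a=V[:,1]; a=a*np.sign(a[1]+1e-9)
    t=d[:,:2]@a
    print(name,len(P),'mean',P.mean(0).round(4),'mid',(P.mean(0)[:2]+a*(t.min()+t.max())/2).round(4),'len',np.ptp(t).round(4),'yaw',np.degrees(np.arctan2(-a[0],a[1])).round(2),'z',P[:,2].min().round(4),P[:,2].max().round(4))
def masks(c):
    hsv=cv2.cvtColor(c['color'],cv2.COLOR_BGR2HSV); h,s,v=[hsv[...,i] for i in range(3)]
    return dict(orange=(h>8)&(h<18)&(s>200)&(v>120),white=(s<70)&(v>140),green=(h>50)&(h<75)&(s>150))
E
python3 - <<'E'
from m import *
for f in 't0','s0':
    c=dict(np.load(f+'.npz')); P=cloud(c); M=masks(c); x,y,z=[P[...,i] for i in range(3)]
    near=(y<-.05)&(y>-.4)&(x>.35)&(x<.65)
    print(f); 
    reg=near&(abs(x-.49)<.07)&(abs(y+.19)<.13)
    for lo,hi in((.125,.17),(.08,.11)):
        q=reg&(z>lo)&(z<hi)
        if q.sum()>5: fit(P[q],f'all z{lo}-{hi}')
    q=reg&M['orange']&(z>.05)
    if q.sum()>5: fit(P[q],'orange')
    q=reg&M['white']&(z>.05)
    if q.sum()>5: fit(P[q],'white high')
    q=M['white']&(z<.01)&(abs(y)<.12)&(x>.35)&(x<.6)
    if q.sum()>5: fit(P[q],'line')
    q=M['green']&(z<.02)&(abs(y)<.2)&(x>.35)&(x<.7)
    print('mat z',np.median(z[q])); print(cv2.minAreaRect(P[q][:,:2].astype(np.float32)*1000))
t=dict(np.load('t0.npz'));s=dict(np.load('s0.npz'))
A=cv2.resize(t['color'][165:240,350:450],(400,300),interpolation=2);B=cv2.resize(s['color'][200:290,200:320],(400,300),interpolation=2)
cv2.imwrite('pics/c1.png',np.hstack([A,B]))
E
```

```text
t0
all z0.125-0.17 6 mean [ 0.5595 -0.2618  0.1369] mid [ 0.5595 -0.262 ] len 0.008 yaw -2.95 z 0.1259 0.1464
all z0.08-0.11 37 mean [ 0.5536 -0.2768  0.0948] mid [ 0.5534 -0.2782] len 0.0692 yaw -9.34 z 0.081 0.1094
orange 23 mean [ 0.5557 -0.2996  0.1176] mid [ 0.5558 -0.2989] len 0.0278 yaw -7.55 z 0.1149 0.1231
line 96 mean [0.533  0.0112 0.0036] mid [0.5332 0.009 ] len 0.1282 yaw 4.31 z -0.0014 0.009
mat z 0.003606886867280057
((568.1200561523438, 11.010421752929688), (162.94744873046875, 183.27052307128906), 4.394111156463623)
s0
all z0.08-0.11 67 mean [ 0.5574 -0.3093  0.0942] mid [ 0.5585 -0.3048] len 0.0258 yaw -13.7 z 0.0807 0.1096
orange 16 mean [ 0.5568 -0.2991  0.1139] mid [ 0.5571 -0.2929] len 0.0437 yaw -3.15 z 0.1113 0.1153
line 169 mean [0.5212 0.0015 0.0012] mid [0.5168 0.0092] len 0.2242 yaw 29.85 z -0.0037 0.0061
mat z 0.0011157662707619864
((570.6901245117188, 9.387947082519531), (162.78834533691406, 180.27838134765625), 4.7357378005981445)
```

View pics/c1.png

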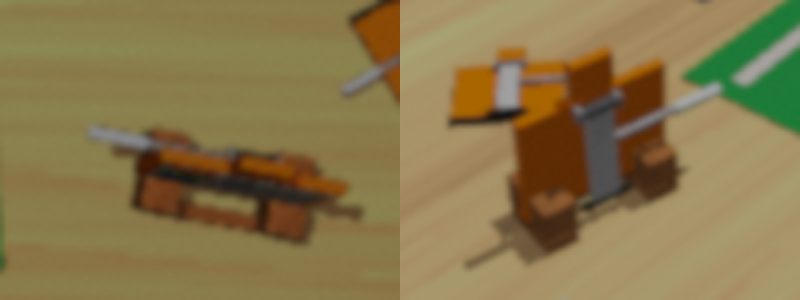

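The crop confirms it: the upright chart's leg is folded on its +x back, and the pin sticks out towards +y, at top-crop (120,137). My search region was off, so I'm re-measuring it properly.

Run:
```python
from m import *
for f in 't0','s0':
    c=dict(np.load(f+'.npz')); P=cloud(c); M=masks(c); x,y,z=[P[...,i] for i in range(3)]
    reg=(abs(x-.555)<.05)&(y<-.13)&(y>-.41); print(f)
    for lo,hi in((.127,.17),(.1,.127),(.03,.05)):
        q=reg&(z>lo)&(z<hi)
        if q.sum()>5: fit(P[q],f'all z{lo}-{hi}')
    q=reg&M['orange']&(z>.105)
    if q.sum()>5: fit(P[q],'orange')
    q=reg&M['white']&(z>.05)&(z<.1)&(y>-.24)
    if q.sum()>5: fit(P[q],'pin')
# template: project model pin/tab with guess into both images
hsv=None
t=dict(np.load('t0.npz')); P=cloud(t)
for v in range(195,222,2): print(v,[f"{P[v,u,2]*1000:.0f}" for u in range(370,442,3)])
```

```text
t0
all z0.127-0.17 73 mean [ 0.5663 -0.2493  0.1464] mid [ 0.5661 -0.2503] len 0.0352 yaw -9.77 z 0.1271 0.1543
all z0.1-0.127 199 mean [ 0.5652 -0.2478  0.1146] mid [ 0.5647 -0.2504] len 0.129 yaw -10.37 z 0.1008 0.1265
all z0.03-0.05 270 mean [ 0.5537 -0.2485  0.042 ] mid [ 0.5539 -0.2472] len 0.1268 yaw -10.11 z 0.0303 0.0489
orange 89 mean [ 0.565  -0.2518  0.1283] mid [ 0.5649 -0.2521] len 0.1232 yaw -9.54 z 0.1138 0.1542
s0
all z0.127-0.17 125 mean [ 0.5696 -0.2543  0.1404] mid [ 0.5698 -0.2534] len 0.0364 yaw -12.07 z 0.1271 0.1507
all z0.1-0.127 378 mean [ 0.5686 -0.2575  0.1113] mid [ 0.5693 -0.2541] len 0.1291 yaw -10.46 z 0.1002 0.1269
all z0.03-0.05 430 mean [ 0.5716 -0.2611  0.0397] mid [ 0.5732 -0.2544] len 0.1299 yaw -13.26 z 0.03 0.0499
orange 93 mean [ 0.5681 -0.2534  0.1245] mid [ 0.5679 -0.2543] len 0.1229 yaw -10.42 z 0.1113 0.1495
pin 39 mean [ 0.5915 -0.1651  0.0731] mid [ 0.5916 -0.1647] len 0.0438 yaw -11.52 z 0.0662 0.0762
195 ['1', '4', '3', '2', '5', '-1', '-4', '-1', '-1', '-1', '0', '1', '-1', '5', '4', '2', '0', '-3', '1', '-0', '-0', '0', '5', '-0']
197
[... 1166 characters left out ...]
 ['0', '1', '-3', '-3', '1', '42', '42', '47', '44', '5', '-1', '3', '2', '-0', '35', '47', '59', '72', '87', '96', '105', '112', '1', '1']
215 ['-2', '1', '-1', '1', '7', '42', '43', '42', '10', '-1', '0', '2', '-1', '1', '2', '25', '44', '21', '43', '52', '4', '-3', '1', '-3']
217 ['-3', '-1', '1', '4', '1', '4', '29', '47', '11', '9', '11', '14', '12', '-2', '-1', '26', '46', '43', '41', '-1', '2', '4', '1', '-8']
219 ['3', '3', 'nan', '2', '3', '1', '-2', '-0', '-4', '12', '14', '15', '12', '10', '13', '32', '39', '43', '45', '3', '1', '-0', '1', '-1']
221 ['6', '3', '-2', '-2', '4', '1', '1', '-2', '2', '2', '1', '-1', '-2', '17', '12', '38', '48', '46', '43', '-1', '1', '-1', '4', '0']
```

```bash
cat > go.py <<'E'
import sys,numpy as np
from workcell import get_obs
def go(p,yaw=None):
    o=get_obs(); th=np.radians(o['tcp_rot'][2]); d=np.array(p)-o['ee_pos']
    x=np.array([np.cos(th),np.sin(th),0]); z=np.array([-np.sin(th),np.cos(th),0])
    dy=0 if yaw is None else -((yaw-o['tcp_rot'][2]+180)%360-180)
    print('t',round(o['time'],2),'pos',o['ee_pos'].round(4),'rot',o['tcp_rot'].round(2),'F',o['wrist_force'].round(2),'op',round(o['opening'],4))
    print('delta',(d@x).round(4),(-d[2]).round(4),(d@z).round(4),'turn',round(dy,2),'len',np.linalg.norm(d).round(3))
if __name__=='__main__':
    a=[float(v) for v in sys.argv[1:]]; go(a[:3],a[3] if len(a)>3 else None)
E
python3 go.py .587 -.164 .18 -100.3
```

```text
t 0.1 pos [ 0.1708 -0.5226  0.2306] rot [ -90.07    0.   -161.9 ] F [-0.25 -0.2  -0.14] op 0.0856
delta -0.507 0.0506 -0.2116 turn -61.6 len 0.552
```

Call:
move_arm(
  deltas=[
    [[-0.04,0,-0.017,-7],[-0.08,0,-0.034,-14],[-0.12,0,-0.05,-21],[-0.16,0,-0.067,-28],[-0.2,0,-0.083,-35]],
  ],
  claw=0.04,
)

```text
time: 0.6
ee_pos: [0.3361, -0.3804, 0.2311]
tcp_rot: [-90.0, 0.0, -126.6]
wrist_force: [1.2, -0.9, 0.2]
opening: 0.04
```

```bash
python3 go.py .587 -.164 .18 -100.3
```

```text
t 0.6 pos [ 0.3361 -0.3804  0.2311] rot [ -90.02    0.   -126.64] F [ 1.18 -0.87  0.16] op 0.04
delta -0.3234 0.0511 0.0722 turn -26.34 len 0.335
```

Call:
move_arm(
  deltas=[
    [[-0.045,0,0.01,-5],[-0.09,0,0.02,-10],[-0.135,0,0.03,-15],[-0.18,0.0,0.04,-20],[-0.225,0,0.05,-26]],
  ],
)

```text
time: 1.1
ee_pos: [0.5114, -0.2303, 0.231]
tcp_rot: [-90.0, 0.0, -100.7]
wrist_force: [0.1, -1.1, 0.7]
opening: 0.0398
```

```bash
python3 go.py .587 -.164 .18 -100.3
```

```text
t 1.1 pos [ 0.5114 -0.2303  0.231 ] rot [ -90.02    0.   -100.69] F [ 0.13 -1.11  0.66] op 0.0398
delta -0.0792 0.051 0.062 turn -0.39 len 0.113
```

Call:
move_arm(
  deltas=[
    [[-0.03,0,0.025,0],[-0.06,0.01,0.045,0],[-0.08,0.035,0.062,0],[-0.08,0.07,0.062,0],[-0.08,0.09,0.062,0]],
  ],
)

```text
time: 1.6
ee_pos: [0.5859, -0.1639, 0.1377]
tcp_rot: [-90.2, 0.0, -100.8]
wrist_force: [0.2, -0.1, -0.1]
opening: 0.0401
```

Call:
move_arm(
  deltas=[
    [[0,0,0,0]],
  ],
)

```text
time: 1.7
ee_pos: [0.5847, -0.1643, 0.1374]
tcp_rot: [-90.4, 0.0, -100.9]
wrist_force: [0.2, 0.1, 0.4]
opening: 0.0401
```

Run:
```python
from m import *
from go import go
c=snap('scene','s1'); t=snap('top','t1')
go([.587,-.164,.058],-100.3)
P=cloud(c);M=masks(c); x,y,z=[P[...,i] for i in range(3)]
q=(abs(x-.59)<.03)&(abs(y+.165)<.04)&M['white']&(z>.05)&(z<.09)
fit(P[q],'pin')
def proj(c,p):
    T=np.linalg.inv(c['T']); r=T[:3,:3]@p+T[:3,3]; return (int(round(4*(c['fx']*r[0]/r[2]+c['cx']-U))),int(round(4*(c['fy']*r[1]/r[2]+c['cy']-V))))
out=[]
for k,(U,V) in ((c,(200,150)),(t,(350,150))):
    im=cv2.resize(k['color'][V:V+130,U:U+100],None,fx=4,fy=4,interpolation=2)
    cv2.circle(im,proj(k,np.array([.587,-.164,.071])),4,(255,0,255),1)
    o=get_obs()['ee_pos']; cv2.circle(im,proj(k,o),4,(255,255,0),1); out.append(im)
cv2.imwrite('pics/c2.png',np.hstack(out))
```

```text
t 1.8 pos [ 0.5861 -0.1651  0.1417] rot [ -90.03    0.   -100.91] F [-0.25 -1.28  0.02] op 0.0396
delta -0.0013 0.0837 0.0007 turn -0.61 len 0.084
pin 54 mean [ 0.5917 -0.1675  0.0725] mid [ 0.5914 -0.1691] len 0.0475 yaw -11.85 z 0.0663 0.0763
```

View pics/c2.png

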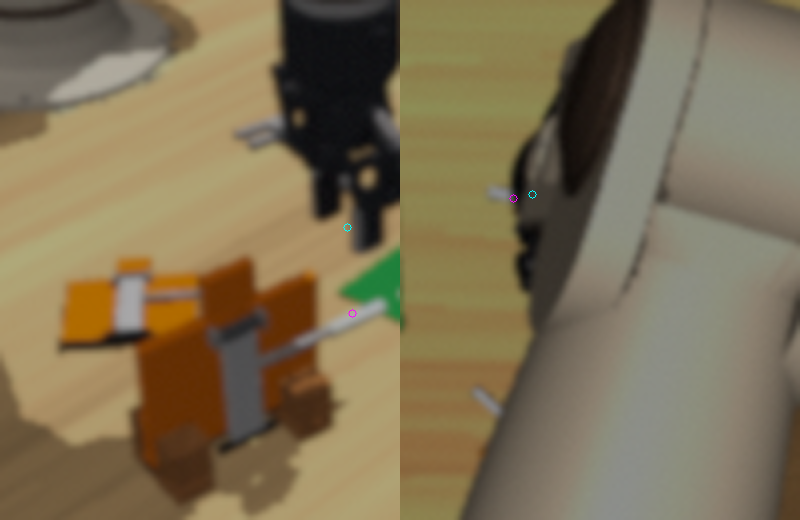

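The projected pin centre lands on the white pin (crop left, 352,314), and the fingers at (345,205) straddle it. Now I go down with the fingers 40 mm open.

Call:
move_arm(
  deltas=[
    [[0,0.025,0,0],[0,0.05,0,0],[0,0.07,0,0],[0,0.08,0,0],[0,0.08,0,0]],
  ],
)

```text
time: 2.3
ee_pos: [0.5861, -0.1653, 0.0614]
tcp_rot: [-90.0, 0.0, -100.9]
wrist_force: [0.8, 0.5, 1.0]
opening: 0.0401
```

Call:
move_arm(
  deltas=[
    [[0,0,0,0],[0,0,0,0],[0,0,0,0]],
  ],
  claw=0.02,
  newtons=20,
)

```text
time: 2.6
ee_pos: [0.5869, -0.1653, 0.0626]
tcp_rot: [-89.9, -0.0, -100.9]
wrist_force: [0.4, -0.6, 0.1]
opening: 0.0198
```

```bash
python3 go.py .587 -.164 .058 -100.3
```

```text
t 2.6 pos [ 0.5869 -0.1653  0.0626] rot [-8.9900e+01 -1.0000e-02 -1.0091e+02] F [ 0.38 -0.61  0.06] op 0.0198
delta -0.0013 0.0046 -0.0001 turn -0.61 len 0.005
```

Call:
move_arm(
  deltas=[
    [[0,0,0.004,0],[0,0,0.008,0],[0,0,0.012,0],[0,0,0.016,0],[0,0,0.02,0]],
  ],
)

```text
time: 3.1
ee_pos: [0.6062, -0.1688, 0.0611]
tcp_rot: [-90.0, 0.0, -100.9]
wrist_force: [-1.2, -0.2, -0.4]
opening: 0.0204
```

Call:
move_arm(
  deltas=[
    [[0,0,0.001,0],[0,0,0.002,0],[0,0,0.003,0],[0,0,0.004,0]],
  ],
)

```text
time: 3.5
ee_pos: [0.6098, -0.1696, 0.0613]
tcp_rot: [-90.0, 0.0, -100.9]
wrist_force: [-0.1, 0.8, -0.6]
opening: 0.02
```

Call:
move_arm(
  deltas=[
    [[0,0,0.001,0],[0,0,0.002,0]],
  ],
)

```text
time: 3.7
ee_pos: [0.6118, -0.17, 0.0613]
tcp_rot: [-90.0, 0.0, -100.9]
wrist_force: [-1.8, 0.8, 1.1]
opening: 0.0201
```

Call:
move_arm(
  deltas=[
    [[0,0,0.001,0],[0,0,0.002,0],[0,0,0.002,0]],
  ],
)

```text
time: 4.0
ee_pos: [0.6139, -0.1705, 0.0613]
tcp_rot: [-90.0, -0.0, -100.9]
wrist_force: [-0.0, -0.6, 0.4]
opening: 0.0201
```

Call:
move_arm(
  deltas=[
    [[0,0,0.001,0],[0,0,0.002,0],[0,0,0.002,0]],
  ],
)

```text
time: 4.3
ee_pos: [0.615, -0.1707, 0.0609]
tcp_rot: [-90.1, -0.0, -100.9]
wrist_force: [-4.6, 0.0, 0.9]
opening: 0.0201
```

Run:
```python
from m import *
c=snap('scene','s2'); P=cloud(c)
cv2.imwrite('pics/c3.png',cv2.resize(c['color'][200:300,200:320],None,fx=5,fy=5,interpolation=2))
print(get_obs()['wrist_force'])
x,y,z=[P[...,i] for i in range(3)]; M=masks(c)
q=(x>.56)&(x<.66)&(y<-.13)&(y>-.4)&(z>.127)&(z<.17)&M['orange']; fit(P[q],'tab')
```

```text
[-5.37493457  0.11533189  0.37527893]
tab 15 mean [ 0.5758 -0.2547  0.1467] mid [ 0.5759 -0.2542] len 0.0287 yaw -10.8 z 0.1454 0.1489
```

View pics/c3.png

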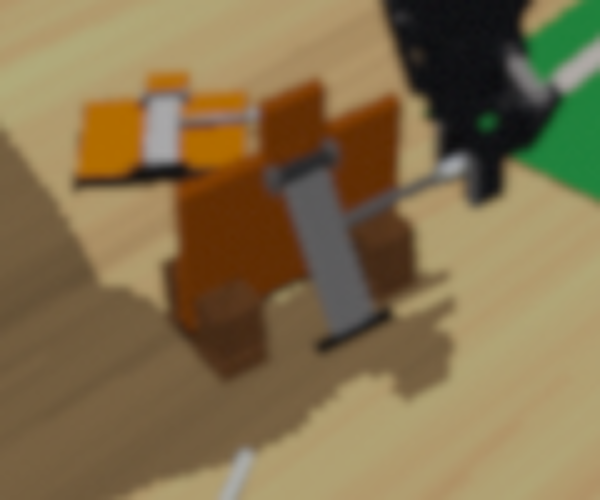

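The leg is swung out (foot bar at crop 350,330), and the force rose from 0 to 5 N, so it is at its stop. I back off, rise and go over the tab.

Call:
move_arm(
  deltas=[
    [[0,0,-0.004,0],[0,0,-0.006,0],[0,0,-0.006,0]],
  ],
  claw=0.04,
)

```text
time: 4.65
ee_pos: [0.6099, -0.1696, 0.0616]
tcp_rot: [-89.9, 0.0, -100.9]
wrist_force: [-0.1, 0.2, 0.9]
opening: 0.0398
```

Call:
move_arm(
  deltas=[
    [[0,-0.03,0,0],[0,-0.07,0,0],[0,-0.11,0,0],[0,-0.145,0,0],[0,-0.145,0,0]],
  ],
)

```text
time: 5.15
ee_pos: [0.6116, -0.17, 0.2124]
tcp_rot: [-89.5, -0.0, -100.9]
wrist_force: [0.1, -0.0, 0.1]
opening: 0.0397
```

Run:
```python
from m import *
from go import go
for n in 'scene','top':
    c=snap(n,n[0]+'3'); P=cloud(c); x,y,z=[P[...,i] for i in range(3)]; M=masks(c)
    for lo in .12,.127,.145:
        q=(x>.54)&(x<.66)&(y<-.22)&(y>-.29)&(z>lo)&(z<.16)&((M['orange'])|(lo==.145)); 
        if q.sum()>3: fit(P[q],f'{n} tab {lo}')
go([.567,-.253,.20],-100.5)
```

```text
scene tab 0.12 16 mean [ 0.5754 -0.2543  0.1471] mid [ 0.5754 -0.2543] len 0.0285 yaw -12.63 z 0.1452 0.1491
scene tab 0.127 16 mean [ 0.5754 -0.2543  0.1471] mid [ 0.5754 -0.2543] len 0.0285 yaw -12.63 z 0.1452 0.1491
scene tab 0.145 45 mean [ 0.5742 -0.2546  0.1471] mid [ 0.5742 -0.2546] len 0.0343 yaw -10.23 z 0.145 0.1499
t 5.25 pos [ 0.6104 -0.1698  0.2072] rot [-8.9870e+01 -1.0000e-02 -1.0091e+02] F [ 0.38 -0.94 -1.45] op 0.0402
delta 0.09 0.0072 -0.0269 turn -0.41 len 0.094
```

Call:
move_arm(
  deltas=[
    [[0.03,0,-0.01,0],[0.06,0,-0.02,0],[0.09,0,-0.024,0],[0.09,0.02,-0.024,0],[0.09,0.04,-0.024,0]],
  ],
)

```text
time: 5.75
ee_pos: [0.5686, -0.2544, 0.1645]
tcp_rot: [-90.0, 0.0, -101.0]
wrist_force: [0.8, 0.2, -1.2]
opening: 0.0398
```

Call:
move_arm(
  deltas=[
    [[0,0.02,0,0],[0,0.035,0,0],[0,0.047,0,0],[0,0.047,0,0]],
  ],
)

```text
time: 6.15
ee_pos: [0.5684, -0.253, 0.117]
tcp_rot: [-90.2, 0.0, -100.9]
wrist_force: [-0.4, 0.0, -0.1]
opening: 0.0398
```

```bash
python3 go.py .570 -.2535 .121 -100.5
```

```text
t 6.15 pos [ 0.5684 -0.253   0.117 ] rot [-9.018e+01  4.000e-02 -1.009e+02] F [-0.39  0.02 -0.08] op 0.0398
delta 0.0002 -0.004 0.0017 turn -0.4 len 0.004
```

Call:
move_arm(
  deltas=[
    [[0,-0.003,0,0],[0,-0.003,0,0],[0,-0.003,0,0],[0,-0.003,0,0],[0,-0.003,0,0]],
  ],
  claw=0.0,
  newtons=35,
)

```text
time: 6.65
ee_pos: [0.569, -0.2535, 0.1241]
tcp_rot: [-90.0, -0.0, -100.9]
wrist_force: [-4.3, 1.0, 6.3]
opening: 0.0107
```

Call:
move_arm(
  deltas=[
    [[0,-0.01,0,0],[0,-0.025,0,0],[0,-0.04,0,0],[0,-0.06,0,0],[0,-0.08,0,0]],
  ],
)

```text
time: 7.15
ee_pos: [0.5698, -0.2536, 0.2044]
tcp_rot: [-89.9, -0.0, -100.9]
wrist_force: [1.3, -1.2, -2.7]
opening: 0.0093
```

Run:
```python
from m import *
from go import go
c=snap('scene','s4'); go([.53,.008,.2],-85.5)
cv2.imwrite('pics/c4.png',cv2.resize(c['color'][130:290,180:340],None,fx=3.5,fy=3.5,interpolation=2))
```

```text
t 7.2 pos [ 0.5706 -0.2539  0.2082] rot [-8.9620e+01 -7.0000e-02 -1.0091e+02] F [-0.54  0.26 -1.01] op 0.0094
delta -0.2495 0.0082 -0.0894 turn -15.41 len 0.265
```

View pics/c4.png

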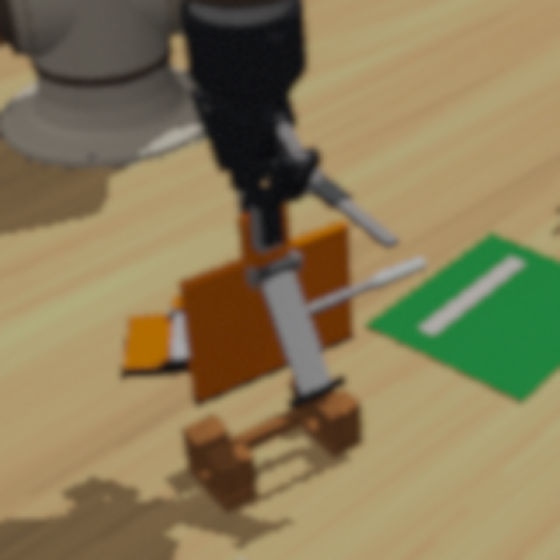

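The chart is clear of the holder with its leg open. I measure how it sits in the grip: its lean and its origin relative to the TCP.

```bash
cat > held.py <<'E'
from m import *
def held(c,pos,thc):
    # chart axes from tool yaw; fit panel back plane
    P=cloud(c); M=masks(c); 
    X=np.array([-np.sin(thc),np.cos(thc),0]); Y=-np.array([np.cos(thc),np.sin(thc),0])
    d=P-pos; L=np.stack([d@X,d@Y,d[...,2]],-1)
    q=M['orange']|(cv2.inRange(cv2.cvtColor(c['color'],cv2.COLOR_BGR2HSV),(5,180,60),(18,255,255))>0)
    q&=(abs(L[...,0])<.05)&(abs(L[...,1])<.075)&(L[...,2]>-.125)&(L[...,2]<.02)
    S=L[q]; A=np.c_[S[:,1:],np.ones(len(S))]
    w=np.ones(len(S),bool)
    for _ in range(5):
        k=np.linalg.lstsq(A[w],S[w,0],rcond=None)[0]; r=S[:,0]-A@k; w=abs(r)<.004
    print('n',w.sum(),'x=%.3f*y+%.3f*z+%.4f'%tuple(k),'y',np.percentile(S[w,1],[1,99]).round(4),'z',np.percentile(S[w,2],[1,99]).round(4))
    return k
if __name__=='__main__':
    c=snap('scene','sh'); o=get_obs(); print(o['ee_pos'],o['tcp_rot']); held(c,o['ee_pos'],np.radians(o['tcp_rot'][2]))
E
python3 held.py
```

```text
[ 0.57079358 -0.25401701  0.20663679] [-8.96170734e+01 -7.43214134e-02 -1.00906828e+02]
n 1122 x=-0.001*y+-0.008*z+0.0040 y [-0.0634  0.0609] z [-0.105  0.005]
```

Run:
```python
from m import *
from go import go
for f in 't0','t1','s2','s4','sh':
    c=dict(np.load(f+'.npz')); P=cloud(c); M=masks(c); x,y,z=[P[...,i] for i in range(3)]
    q=(M['white']&(abs(x-.534)<.025)&(abs(y-.008)<.085)&(z<.015)); 
    if q.sum()>30: fit(P[q],f); print(cv2.minAreaRect(P[q][:,:2].astype(np.float32)*1000))
go([.5355,.0093,.2],-85.5)
```

```text
t0 96 mean [0.533  0.0112 0.0036] mid [0.5332 0.009 ] len 0.1282 yaw 4.31 z -0.0014 0.009
((534.0848999023438, 9.090774536132812), (8.669110298156738, 128.15440368652344), 4.9613938331604)
t1 123 mean [0.5328 0.0136 0.0041] mid [0.5331 0.0089] len 0.1288 yaw 4.48 z -0.0005 0.0094
((532.764892578125, 8.879886627197266), (9.714018821716309, 128.73707580566406), 3.9866292476654053)
s2 100 mean [0.5317 0.0351 0.0012] mid [0.5316 0.0364] len 0.0892 yaw 5.98 z -0.0014 0.0041
((531.752197265625, 36.330055236816406), (22.32305908203125, 88.91108703613281), 4.887207508087158)
s4 171 mean [0.5338 0.0062 0.0013] mid [0.5335 0.0094] len 0.1467 yaw 4.67 z -0.0028 0.0056
((533.642578125, 9.466682434082031), (22.98443031311035, 146.61888122558594), 4.154055118560791)
sh 171 mean [0.5338 0.0063 0.0012] mid [0.5336 0.0083] len 0.1445 yaw 4.91 z -0.0027 0.0044
((532.1842041015625, 8.022262573242188), (23.48004150390625, 144.2696075439453), 3.6120972633361816)
t 7.25 pos [ 0.5708 -0.254   0.2066] rot [-8.9620e+01 -7.0000e-02 -1.0091e+02] F [-0.23 -0.33 -2.26] op 0.0096
delta -0.2519 0.0066 -0.0845 turn -15.41 len 0.266
```

Call:
move_arm(
  deltas=[
    [[-0.03,0,-0.01,-2],[-0.07,0,-0.023,-5],[-0.11,0,-0.037,-8],[-0.15,0,-0.05,-11],[-0.19,0,-0.064,-14]],
  ],
)

```text
time: 7.75
ee_pos: [0.5422, -0.0532, 0.2019]
tcp_rot: [-90.0, 0.0, -86.8]
wrist_force: [0.7, 0.6, -3.2]
opening: 0.0093
```

```bash
python3 go.py .5346 .010 .2 -85.5
```

```text
t 7.75 pos [ 0.5422 -0.0532  0.2019] rot [-8.996e+01  1.000e-02 -8.680e+01] F [ 0.65  0.56 -3.24] op 0.0093
delta -0.0636 0.0019 -0.004 turn -1.3 len 0.064
```

Call:
move_arm(
  deltas=[
    [[-0.03,0,-0.002,-1.3],[-0.055,0,-0.004,-1.3],[-0.064,0,-0.004,-1.3],[-0.064,0.03,-0.004,-1.3],[-0.064,0.06,-0.004,-1.3]],
  ],
)

```text
time: 8.25
ee_pos: [0.5358, 0.009, 0.1421]
tcp_rot: [-89.8, -0.0, -85.6]
wrist_force: [0.1, 0.0, -2.7]
opening: 0.0095
```

Call:
move_arm(
  deltas=[
    [[0,0,0,0],[0,0,0,0]],
  ],
)

```text
time: 8.45
ee_pos: [0.5348, 0.0085, 0.1426]
tcp_rot: [-90.0, -0.0, -85.6]
wrist_force: [-1.6, -0.0, -1.7]
opening: 0.0095
```

```bash
python3 held.py; python3 go.py .5346 .010 .112 -85.5
```

```text
[0.53538762 0.00857416 0.14359117] [-8.99280689e+01 -5.87187140e-03 -8.56366411e+01]
n 505 x=0.002*y+-0.006*z+0.0030 y [-0.066  0.057] z [-0.1089  0.011 ]
t 8.5 pos [0.5354 0.0086 0.1436] rot [-8.993e+01 -1.000e-02 -8.564e+01] F [ 0.16 -0.53 -3.35] op 0.0092
delta -0.0015 0.0316 -0.0007 turn -0.14 len 0.032
```

Call:
move_arm(
  deltas=[
    [[-0.002,0.01,0,0],[-0.002,0.018,0,0],[-0.002,0.024,0,0],[-0.002,0.026,0,0],[-0.002,0.026,0,0]],
  ],
)

```text
time: 9.0
ee_pos: [0.5348, 0.0108, 0.1166]
tcp_rot: [-90.0, -0.0, -85.6]
wrist_force: [-0.6, -0.1, 0.1]
opening: 0.0091
```

Call:
move_arm(
  deltas=[
    [[0,0.001,0,0],[0,0.002,0,0],[0,0.003,0,0],[0,0.003,0,0]],
  ],
)

```text
time: 9.4
ee_pos: [0.5357, 0.0102, 0.1162]
tcp_rot: [-89.8, -0.1, -85.6]
wrist_force: [-3.5, -6.1, 16.4]
opening: 0.0094
```

Call:
move_arm(
  deltas=[
    [[0,0.001,0,0],[0,0.001,0,0],[0,0.002,0,0],[0,0.002,0,0]],
  ],
)

```text
time: 9.8
ee_pos: [0.5364, 0.0101, 0.116]
tcp_rot: [-89.6, -0.1, -85.7]
wrist_force: [-4.7, -5.5, 27.5]
opening: 0.0094
```

Contact came at TCP z≈0.116. I ease the press off before loosening.

Call:
move_arm(
  deltas=[
    [[0,-0.002,0,0],[0,-0.004,0,0],[0,-0.0045,0,0],[0,-0.0045,0,0]],
  ],
)

```text
time: 10.2
ee_pos: [0.5352, 0.0107, 0.1163]
tcp_rot: [-89.9, -0.0, -85.6]
wrist_force: [-0.2, -4.2, 5.9]
opening: 0.0095
```

Run:
```python
from held import *
from go import go
c=snap('scene','s5'); o=get_obs(); held(c,o['ee_pos'],np.radians(o['tcp_rot'][2])); go([.5346,.010,.116],-85.5)
cv2.imwrite('pics/c5.png',cv2.resize(c['color'][110:270,240:400],None,fx=3.5,fy=3.5,interpolation=2))
```

```text
n 470 x=0.004*y+-0.004*z+0.0034 y [-0.0668  0.058 ] z [-0.1038  0.0101]
t 10.25 pos [0.5352 0.0107 0.1163] rot [-8.993e+01 -3.000e-02 -8.561e+01] F [ 0.06 -3.42  5.17] op 0.0094
delta 0.0006 0.0003 -0.0006 turn -0.11 len 0.001
```

View pics/c5.png

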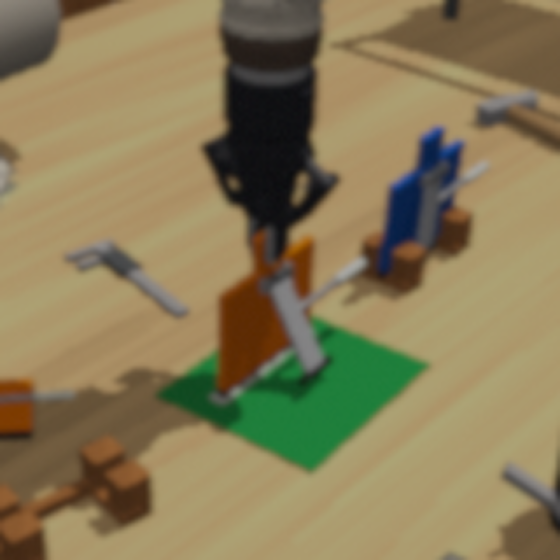

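The chart stands upright on the line, with its leg over the wide part of the mat. I loosen the jaws to a cage and ease the tab backwards.

Call:
move_arm(
  deltas=[
    [[0,0,0,0],[0,0,0,0],[0,0,0.002,0]],
  ],
  claw=0.014,
)

```text
time: 10.55
ee_pos: [0.5365, 0.0112, 0.1154]
tcp_rot: [-90.0, 0.0, -85.6]
wrist_force: [-0.2, 0.1, -0.6]
opening: 0.014
```

Call:
move_arm(
  deltas=[
    [[0,0,0.001,0],[0,0,0.002,0],[0,0,0.004,0],[0,0,0.006,0],[0,0,0.008,0]],
  ],
  claw=0.019,
)

```text
time: 11.05
ee_pos: [0.5449, 0.0117, 0.1158]
tcp_rot: [-90.0, 0.0, -85.6]
wrist_force: [0.2, -0.2, 0.1]
opening: 0.019
```

Call:
move_arm(
  deltas=[
    [[0,0,0.002,0],[0,0,0.004,0],[0,0,0.006,0],[0,0,0.008,0],[0,0,0.01,0]],
  ],
  claw=0.024,
)

```text
time: 11.55
ee_pos: [0.5548, 0.0125, 0.1158]
tcp_rot: [-90.0, -0.0, -85.6]
wrist_force: [0.3, 0.4, 0.1]
opening: 0.0238
```

Run:
```python
from held import *
from go import go
c=snap('scene','s6'); o=get_obs(); held(c,np.array([.535,.0107,.116]),np.radians(o['tcp_rot'][2])); go([.566,.0125,.116],-85.5)
```

```text
n 366 x=0.005*y+0.193*z+0.0263 y [-0.0664  0.0556] z [-0.1036  0.0118]
t 11.6 pos [0.5551 0.0125 0.1158] rot [-89.99  -0.   -85.61] F [ 0.43  0.13 -0.05] op 0.0241
delta 0.0008 -0.0002 0.0109 turn -0.11 len 0.011
```

It is following, leaning 0.19 rad now. I continue to the full lean.

Call:
move_arm(
  deltas=[
    [[0,0,0.002,0],[0,0,0.004,0],[0,0,0.006,0],[0,0,0.008,0],[0,0,0.01,0]],
  ],
)

```text
time: 12.1
ee_pos: [0.5648, 0.0132, 0.1158]
tcp_rot: [-90.0, 0.0, -85.6]
wrist_force: [0.1, 0.8, -0.1]
opening: 0.0238
```

Call:
move_arm(
  deltas=[
    [[0,0,0.001,0],[0,0,0.002,0],[0,0,0.002,0]],
  ],
  claw=0.03,
)

```text
time: 12.4
ee_pos: [0.5667, 0.0134, 0.1158]
tcp_rot: [-90.0, 0.0, -85.6]
wrist_force: [-0.3, 0.6, 0.2]
opening: 0.0297
```

Run:
```python
from held import *
from go import go
c=snap('scene','s7'); o=get_obs(); held(c,np.array([.535,.0107,.116]),np.radians(o['tcp_rot'][2])); go([.566,.0125,.116],-85.5)
```

```text
n 343 x=0.010*y+0.232*z+0.0310 y [-0.0667  0.0518] z [-0.1035  0.0182]
t 12.45 pos [0.5666 0.0134 0.1158] rot [-90.     0.   -85.61] F [ 0.68 -0.42 -0.01] op 0.0299
delta 0.0008 -0.0002 -0.0007 turn -0.11 len 0.001
```

Call:
move_arm(
  deltas=[
    [[0,-0.01,0,0],[0,-0.03,0,0],[0,-0.07,0,0],[0,-0.115,0,0],[0,-0.15,0,0]],
  ],
)

```text
time: 12.95
ee_pos: [0.5664, 0.0133, 0.2693]
tcp_rot: [-89.9, -0.0, -85.6]
wrist_force: [0.5, -0.7, 0.6]
opening: 0.03
```

Call:
move_arm(
  deltas=[
    [[0.05,0,-0.03,0],[0.1,0,-0.06,0],[0.15,0,-0.09,0],[0.19,0,-0.12,0],[0.19,0,-0.12,0]],
  ],
)

```text
time: 13.45
ee_pos: [0.4596, -0.1877, 0.267]
tcp_rot: [-90.0, -0.1, -85.7]
wrist_force: [1.7, 0.1, 0.2]
opening: 0.0298
```

Run:
```python
from m import *
o=get_obs();print(o['time'],o['ee_pos'])
out=[]
for n,(V,U) in (('scene',(130,260)),('top',(150,250))):
    c=snap(n,n[0]+'8'); P=cloud(c); M=masks(c); th=np.radians(4.5)
    X=np.array([np.cos(th),np.sin(th),0]);Y=np.array([-np.sin(th),np.cos(th),0])
    d=P-np.array([.5336,.0088,.003]); L=np.stack([d@X,d@Y,d[...,2]],-1)
    h=cv2.cvtColor(c['color'],cv2.COLOR_BGR2HSV)
    box=(abs(L[...,0]-.03)<.09)&(abs(L[...,1])<.13)&(L[...,2]>.012)&(L[...,2]<.16)
    og=box&(h[...,0]>4)&(h[...,0]<19)&(h[...,1]>170)
    gr=box&(h[...,1]<80)
    for nm,q in (('panel',og),('leg',gr&(abs(L[...,1])<.02)&(L[...,2]<.09)),('pin',gr&(L[...,1]>.07))):
        S=L[q]
        if len(S)<10: print(n,nm,len(S)); continue
        A=np.c_[S[:,1:],np.ones(len(S))]; w=np.ones(len(S),bool)
        for _ in range(6): k=np.linalg.lstsq(A[w],S[w,0],rcond=None)[0]; w=abs(S[:,0]-A@k)<.005
        print(n,nm,w.sum(),'x=%.3f y %+.3f z %+.4f'%tuple(k),'ylim',np.percentile(S[w,1],[1,99]).round(4),'zlim',np.percentile(S[w,2],[1,99]).round(4),'mean',S[w].mean(0).round(4))
    out.append(cv2.resize(c['color'][V:V+110,U:U+110],(400,400),interpolation=2))
cv2.imwrite('pics/c8.png',np.hstack(out))
```

```text
13.45 [ 0.4595953  -0.18772301  0.26701179]
scene panel 401 x=0.011 y +0.224 z +0.0066 ylim [-0.0648  0.0571] zlim [0.013  0.1326] mean [ 0.0223 -0.0196  0.071 ]
scene leg 157 x=0.053 y -0.296 z +0.0608 ylim [-0.0168  0.0166] zlim [0.0132 0.0891] mean [ 0.0455 -0.0008  0.0518]
scene pin 25 x=-0.024 y -0.449 z +0.0728 ylim [0.0704 0.1122] zlim [0.0534 0.0614] mean [0.0448 0.0913 0.0576]
top panel 196 x=-0.002 y +0.272 z -0.0056 ylim [-0.0608  0.0624] zlim [0.0393 0.1371] mean [0.0232 0.002  0.1063]
top leg 83 x=0.007 y +0.239 z -0.0048 ylim [-0.018   0.0193] zlim [0.0128 0.0868] mean [0.008  0.0005 0.0535]
top pin 46 x=-0.025 y +0.366 z +0.0225 ylim [0.0726 0.1135] zlim [0.0538 0.0655] mean [0.0424 0.0931 0.0607]
```

View pics/c8.png

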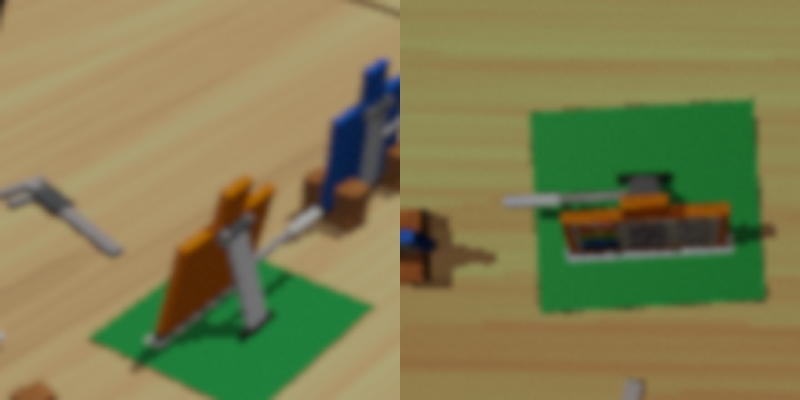

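The top view shows the chart leaning on its leg, centred on the line, with its face towards the robot. The lean fits disagree (0.272 from the top view, 0.224 from the scene view), so I check whether the leg is really at its stop using the foot and tab positions.

Run:
```python
from m import *
def proj(c,p):
    T=np.linalg.inv(c['T']); r=T[:3,:3]@p+T[:3,3]; return np.array([c['fx']*r[0]/r[2]+c['cx'],c['fy']*r[1]/r[2]+c['cy']])
th=np.radians(4.5)
R=np.array([[np.cos(th),-np.sin(th),0],[np.sin(th),np.cos(th),0],[0,0,1]]); O=np.array([.5336,.0088,.003])
def model(a,ph,l):  # local chart pt -> mat frame
    x,y,z=l; return np.array([x*np.cos(ph)+(z-.005)*np.sin(ph)+.005*ph,y,.005+(z-.005)*np.cos(ph)-x*np.sin(ph)])
out=[]
for n,(V,U) in (('s8',(165,290)),('t8',(165,275))):
    c=dict(np.load(n+'.npz')); K=6
    ims=[]
    for a,ph in ((.6,.271),(.5,.228)):
        im=cv2.resize(c['color'][V:V+66,U:U+66],None,fx=K,fy=K,interpolation=2)
        f=[.0095+.09*np.sin(a),0,.095-.09*np.cos(a)]; p=[.0095+.035*np.sin(a),0,.095-.035*np.cos(a)]
        pts=[[f[0],-.022,f[2]],[f[0],.022,f[2]],[p[0],.068,p[2]],[p[0],.112,p[2]],[.005,-.018,.138],[.005,.018,.138],[-.005,.018,.138],[-.005,-.018,.138],[.005,-.065,.105],[.005,.065,.105],[-.005,.065,.105],[-.005,-.065,.105],[-.005,-.065,.002],[-.005,.065,.002]]
        q=[tuple(np.int32(((proj(c,R@model(a,ph,l)+O)-[U,V]+.5)*K).round())) for l in pts]
        for i,j in ((0,1),(2,3),(4,5),(5,6),(6,7),(7,4),(8,9),(9,10),(10,11),(11,8),(12,13)):
            cv2.line(im,tuple(map(int,q[i])),tuple(map(int,q[j])),(255,0,255),1)
        ims.append(im)
    out.append(np.hstack(ims))
cv2.imwrite('pics/c9.png',cv2.resize(np.vstack(out),(600,600),interpolation=3))
```

```text
(no output)
```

View pics/c9.png

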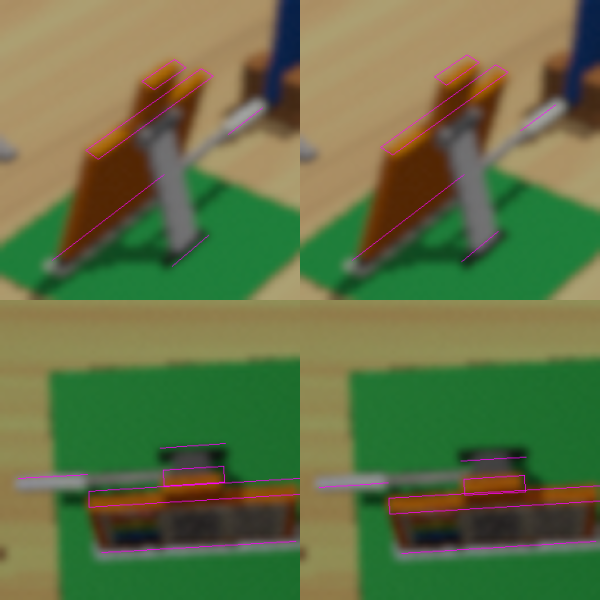

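Both overlays are close, and the evidence lies between them. I settle it numerically by fitting leg angle and offset against foot, pin and tab centroids in both cameras.

```bash
python3 - <<'E'
from m import *
from scipy.optimize import least_squares
th=np.radians(4.5);X=np.array([np.cos(th),np.sin(th),0]);Y=np.array([-np.sin(th),np.cos(th),0]);O=np.array([.5336,.0088,.003])
for n in 't8','s8':
    c=dict(np.load(n+'.npz'));P=cloud(c);d=P-O;L=np.stack([d@X,d@Y,d[...,2]],-1)
    h=cv2.cvtColor(c['color'],cv2.COLOR_BGR2HSV);S=lambda q:(q.sum(),L[q].mean(0).round(4),np.percentile(L[q],[3,97],axis=0).round(4).tolist()) if q.sum() else 0
    b=lambda x0,x1,y,z0,z1:(L[...,0]>x0)&(L[...,0]<x1)&(abs(L[...,1])<y)&(L[...,2]>z0)&(L[...,2]<z1)
    print(n,'foot',S(b(.045,.085,.03,.004,.02)&(h[...,2]<70)))
    print(n,'tabtop',S(b(.02,.06,.02,.124,.15)&(h[...,1]>170)&(h[...,2]>130)))
    print(n,'paneltop',S(b(.01,.05,.066,.092,.112)&(abs(L[...,1])>.025)&(h[...,1]>170)&(h[...,2]>130)&(h[...,0]<19)))
    print(n,'line',S((abs(L[...,0])<.03)&(abs(L[...,1])<.085)&(L[...,2]<.01)&masks(c)['white']))
E
echo 'expected a=.6: foot x~.0635, tabtop x .0369 z .132; panel top x .0281 z .101-.103; a=.5: foot .0545, tab .0312 z .134'
```

```text
t8 foot (np.int64(20), array([0.0578, 0.0012, 0.011 ]), [[0.0548, -0.0185, 0.0056], [0.0598, 0.0209, 0.0166]])
t8 tabtop (np.int64(25), array([0.032 , 0.0026, 0.1346]), [[0.0294, -0.0111, 0.1315], [0.0348, 0.0167, 0.1377]])
t8 paneltop (np.int64(44), array([0.0238, 0.0034, 0.1028]), [[0.0216, -0.0565, 0.099], [0.0263, 0.0587, 0.1065]])
t8 line 0
s8 foot (np.int64(8), array([ 0.0588, -0.0133,  0.0056]), [[0.0555, -0.02, 0.004], [0.0624, -0.0069, 0.0068]])
s8 tabtop (np.int64(21), array([ 0.0345, -0.0005,  0.1317]), [[0.0308, -0.015, 0.1296], [0.0378, 0.0139, 0.1334]])
s8 paneltop (np.int64(50), array([ 0.0265, -0.0041,  0.0995]), [[0.0222, -0.0626, 0.0956], [0.0302, 0.0597, 0.102]])
s8 line 0
expected a=.6: foot x~.0635, tabtop x .0369 z .132; panel top x .0281 z .101-.103; a=.5: foot .0545, tab .0312 z .134
```

Run:
```python
from m import *
a=dict(np.load('t0.npz'))['color'].astype(float);b=dict(np.load('t8.npz'))['color'].astype(float)
# whiteness = red channel (green mat has low red); orange has high red so use blue channel
for u in range(300,338,4):
    print(u,'t0 B',a[208:228,u:u+4,0].mean(1).astype(int),'\n    t8 B',b[208:228,u:u+4,0].mean(1).astype(int))
```

```text
300 t0 B [ 46  46  45  46  46  46  47  68 114 140 146 146 139 108  68  48  46  46
  45  45] 
    t8 B [ 12   8  17  33  30  16  14  22  35  35  28  56 104 103  71  51  48  48
  48  47]
304 t0 B [ 45  46  45  46  46  46  50  75 117 140 145 146 137 102  61  47  46  45
  46  45] 
    t8 B [ 11   9  18  36  32  17  14  23  37  34  31  68 109  99  63  48  48  48
  48  47]
308 t0 B [ 45  45  46  45  45  45  54  85 122 141 145 142 126  89  55  45  45  45
  45  44] 
    t8 B [  9   8  17  31  36  33  32  36  38  33  40  77 102  86  58  48  47  47
  47  47]
312 t0 B [ 45  45  45  45  44  45  58  96 128 141 144 140 115  77  50  44  44  44
  44  44] 
    t8 B [  2   9  26  38  41  38  38  39  41  38  57 103 110  80  54  47  47  47
  47  47]
316 t0 B [ 45  44  44  44  44  45  64 108 136 144 145 138 108  68  48  44  44  44
  44  44] 
    t8 B [  2  12  30  38  36  34  34  35  35  34  58 102 103  71  50  48  47  46
  47  47]
320 t0 B [ 44  44  44  44  44  48  71 114 138 143 143 135 100  60  45  44  43  43
  44  44] 
    t8 B [  3  17  40  45  41  39  37  38  39  37  62 103  96  63  47  46  46  46
  46  46]
324 t0 B [ 44  43  44  44  44  52  82 120 140 144 142 128  92  56  44  43  43  44
  43  43] 
    t8 B [ 5 17 37 47 47 47 46 45 42 42 70 99 88 58 47 45 46 46 46 46]
328 t0 B [ 43  44  43  43  43  56  92 127 142 143 138 117  79  51  44  43  43  44
  42  43] 
    t8 B [ 13  29  40  44  43  43  43  42  41  59 103 113  82  53  45  46  46  45
  45  45]
332 t0 B [ 43  43  43  43  44  61 105 134 143 144 137 111  71  48  43  42  43  43
  43  42] 
    t8 B [ 15  30  41  44  44  44  43  41  42  60 103 107  75  50  45  45  44  45
  44  45]
336 t0 B [ 42  43  42  42  45  68 112 139 144 143 135 103  63  44  43  42  43  43
  42  42] 
    t8 B [ 13  24  31  31  29  28  29  34  37  64 104  98  65  47  45  44  44  45
  44  45]
```

Run:
```python
from m import *
c=dict(np.load('t8.npz'));a=dict(np.load('t0.npz'))['color'].astype(float);b=c['color'].astype(float)
T=np.linalg.inv(c['T']); O=np.array([.5336,.0088,.003]);th=np.radians(4.5);R=np.array([[np.cos(th),-np.sin(th),0],[np.sin(th),np.cos(th),0],[0,0,1]])
def row(p):
    r=T[:3,:3]@(R@np.array(p)+O)+T[:3,3]; return (c['fx']*r[0]/r[2]+c['cx']).round(1),(c['fy']*r[1]/r[2]+c['cy']).round(2)
for y in (-.022,0,.022): print('y',y,'foot.6',row((.0636,y,.004)),'foot.55',row((.0592,y,.004)),'foot.5',row((.0549,y,.004)),'line',row((0,y,0)))
for u in range(308,328,1):
    w=a[212:226,u,0]-45; w[w<8]=0
    print(u,'line row',((w*np.arange(212,226)).sum()/w.sum()).round(2),'G 192..206',b[192:207,u,1].astype(int))
```

```text
y -0.022 foot.6 (np.float64(324.0), np.float64(196.09)) foot.55 (np.float64(324.1), np.float64(197.52)) foot.5 (np.float64(324.2), np.float64(198.92)) line (np.float64(325.2), np.float64(216.92))
y 0 foot.6 (np.float64(316.8), np.float64(196.52)) foot.55 (np.float64(316.9), np.float64(197.95)) foot.5 (np.float64(317.0), np.float64(199.36)) line (np.float64(318.0), np.float64(217.36))
y 0.022 foot.6 (np.float64(309.6), np.float64(196.95)) foot.55 (np.float64(309.7), np.float64(198.39)) foot.5 (np.float64(309.8), np.float64(199.79)) line (np.float64(310.9), np.float64(217.79))
308 line row 218.14 G 192..206 [114 115 114 114 112 111 110 108 110 109 105 106 102 101  92]
309 line row 218.04 G 192..206 [114 113 113 113 112 104  92  87  94 102 103 106 102  98  88]
310 line row 218.03 G 192..206 [114 114 114 113 110  95  68  55  70  92 100  97  95  94  85]
311 line row 217.97 G 192..206 [113 114 115 113 109  90  58  39  59  88  96  90  84  87  85]
312 line row 217.82 G 192..206 [113 113 113 114 108  87  55  41  62  84  87  79  78  80  79]
313 line row 217.75 G 192..206 [114 113 114 113 108  
[... 640 characters left out ...]
 112 105  77  51  48  55  60  64  71  77  75  58]
321 line row 217.35 G 192..206 [113 112 112 111 104  74  40  34  46  55  61  70  77  75  58]
322 line row 217.34 G 192..206 [113 113 112 113 103  72  35  26  42  52  57  67  75  71  55]
323 line row 217.32 G 192..206 [111 111 112 111 102  74  40  34  49  56  56  63  65  61  49]
324 line row 217.28 G 192..206 [111 111 113 112 105  83  59  58  70  72  64  61  56  52  48]
325 line row 217.13 G 192..206 [112 111 112 112 110  98  88  89  95  93  85  70  58  52  51]
326 line row 217.03 G 192..206 [112 112 111 112 110 109 106 107 108 108 102  84  63  54  48]
327 line row 217.09 G 192..206 [112 111 112 110 112 111 111 111 110 111 108  96  76  60  50]
```

Run:
```python
from m import *
def fitp(S):
    A=np.c_[S[:,1:],np.ones(len(S))]; w=np.ones(len(S),bool)
    for _ in range(8): k=np.linalg.lstsq(A[w],S[w,0],rcond=None)[0]; w=abs(S[:,0]-A@k)<.004
    return k,w.sum()
for f,o,yaw in (('s3',(.567,-.2535,.012),-10.6),('s4',(.5706,-.254,.098),-10.9),('sh',(.5706,-.254,.098),-10.9),('s5',(.5346,.0095,.003),4.4),('s6',(.5346,.0095,.003),4.4),('s7',(.5346,.0095,.003),4.4),('s8',(.5346,.0095,.003),4.4)):
    c=dict(np.load(f+'.npz'));P=cloud(c);th=np.radians(yaw);X=np.array([np.cos(th),np.sin(th),0]);Y=np.array([-np.sin(th),np.cos(th),0])
    d=P-np.array(o);L=np.stack([d@X,d@Y,d[...,2]],-1);h=cv2.cvtColor(c['color'],cv2.COLOR_BGR2HSV)
    r=(L[...,0]>-.02)&(L[...,0]<.08)&(abs(L[...,1])<.066)
    pq=r&(h[...,0]<19)&(h[...,1]>170)&(h[...,2]<130)&(L[...,2]>.04 if f=='s3' else L[...,2]>.015)&(L[...,2]<.135)
    lq=r&(h[...,1]<80)&(abs(L[...,1])<.012)&(L[...,2]>.025)&(L[...,2]<.082)
    lq=cv2.erode(lq.astype(np.uint8),np.ones((3,3)))>0
    k,n=fitp(L[pq]);l,m=fitp(L[lq]); print(f,'panel',k.round(3),n,'leg',l.round(3),m,'rel',(np.arctan(k[1])-np.arctan(l[1])).round(3))
```

```text
s3 panel [-0.01   0.114 -0.005] 691 leg [ 0.012 -0.504  0.06 ] 120 rel 0.58
s4 panel [-0.    -0.003  0.004] 914 leg [-0.016 -0.631  0.066] 168 rel 0.56
sh panel [0. 0. 0.] 0 leg [0. 0. 0.] 0 rel 0.0
s5 panel [ 0.005 -0.006  0.005] 441 leg [-0.092 -0.555  0.065] 60 rel 0.5
s6 panel [0.007 0.192 0.005] 343 leg [-0.101 -0.343  0.061] 41 rel 0.52
s7 panel [0.01  0.23  0.005] 317 leg [-0.043 -0.286  0.059] 45 rel 0.504
s8 panel [0.008 0.238 0.005] 315 leg [-0.055 -0.291  0.06 ] 38 rel 0.517
```

The evidence agrees: the lean is about 0.24 and the foot is about 5 mm short. The leg was at its stop in the holder (0.58) but is now only about 0.53 open. To mend this, I will lift the chart again, press the foot lightly down on a fixed block of the empty holder to swing the leg to its stop, and set it down more gently. First I locate the block tops.

Run:
```python
from m import *
from go import go
for f in 't0','s8','s4':
    c=dict(np.load(f+'.npz'));P=cloud(c);x,y,z=[P[...,i] for i in range(3)]
    q=(z>.036)&(z<.049)&(abs(x-.56)<.07)&(y<-.15)&(y>-.37)
    n,lab,st,ce=cv2.connectedComponentsWithStats(q.astype(np.uint8))
    for i in range(1,n):
        if st[i,4]>15:
            r=cv2.minAreaRect(P[lab==i][:,:2].astype(np.float32)*1000); print(f,st[i,4],np.round(r[0]),np.round(r[1]),round(r[2],1),'px',ce[i].round(),'z',P[lab==i][:,2].mean().round(4))
go([.567,.0135,.23],-85.5)
```

```text
t0 27 [ 593. -208.] [26.  8.] 80.3 px [392. 198.] z 0.0415
t0 31 [ 575. -301.] [27. 11.] 74.4 px [424. 205.] z 0.0428
t0 85 [ 551. -201.] [28. 26.] 79.8 px [389. 213.] z 0.0429
t0 87 [ 535. -293.] [29. 26.] 82.2 px [421. 219.] z 0.0428
s8 71 [ 550. -203.] [28. 28.] 79.4 px [269. 239.] z 0.0398
s8 72 [ 586. -209.] [27. 26.] 74.7 px [276. 245.] z 0.0399
s8 75 [ 534. -296.] [27. 25.] 74.9 px [238. 253.] z 0.0397
s8 83 [ 570. -302.] [27. 25.] 81.7 px [245. 260.] z 0.0401
s4 77 [ 585. -210.] [28. 26.] 78.2 px [276. 245.] z 0.0398
s4 77 [ 534. -296.] [28. 23.] 81.4 px [238. 253.] z 0.0399
s4 86 [ 570. -302.] [29. 25.] 79.4 px [245. 261.] z 0.0397
t 13.55 pos [ 0.4599 -0.1877  0.2671] rot [-8.994e+01 -6.000e-02 -8.583e+01] F [ 0.66 -0.17 -0.15] op 0.0303
delta -0.1928 0.0371 0.1214 turn -0.33 len 0.231
```

Call:
move_arm(
  deltas=[
    [[-0.045,0,0.03,0],[-0.09,0,0.06,0],[-0.135,0,0.09,0],[-0.175,0.0,0.11,0],[-0.193,0.0,0.121,0]],
  ],
)

```text
time: 14.05
ee_pos: [0.5683, 0.0204, 0.266]
tcp_rot: [-90.0, 0.0, -85.5]
wrist_force: [-0.7, -0.6, 0.4]
opening: 0.0301
```

Call:
move_arm(
  deltas=[
    [[0,0.02,0,0],[0,0.05,0,0],[0,0.075,0,0],[0,0.085,0,0],[0,0.085,0,0]],
  ],
)

```text
time: 14.55
ee_pos: [0.5669, 0.0169, 0.18]
tcp_rot: [-90.1, 0.0, -85.6]
wrist_force: [-0.1, -0.8, 1.2]
opening: 0.0298
```

```bash
python3 go.py .5665 .0133 .117 -85.6
```

```text
t 14.55 pos [0.5669 0.0169 0.18  ] rot [-9.011e+01  1.000e-02 -8.558e+01] F [-0.07 -0.78  1.21] op 0.0298
delta 0.0036 0.063 -0.0007 turn 0.02 len 0.063
```

Call:
move_arm(
  deltas=[
    [[0.003,0.02,0,0],[0.003,0.04,0,0],[0.003,0.055,0,0],[0.003,0.062,0,0],[0.003,0.062,0,0]],
  ],
)

```text
time: 15.05
ee_pos: [0.5675, 0.0135, 0.1187]
tcp_rot: [-90.0, 0.0, -85.6]
wrist_force: [1.0, -0.3, 0.1]
opening: 0.0301
```

Call:
move_arm(
  deltas=[
    [[0,0,-0.003,0],[0,0,-0.006,0],[0,0,-0.009,0],[0,0,-0.012,0],[0,0,-0.015,0]],
  ],
  claw=0.024,
)

```text
time: 15.55
ee_pos: [0.5525, 0.0123, 0.1191]
tcp_rot: [-90.0, -0.0, -85.6]
wrist_force: [0.4, 0.7, 0.9]
opening: 0.0237
```

Call:
move_arm(
  deltas=[
    [[0,0,-0.003,0],[0,0,-0.006,0],[0,0,-0.009,0],[0,0,-0.012,0],[0,0,-0.014,0]],
  ],
  claw=0.019,
)

```text
time: 16.05
ee_pos: [0.5384, 0.0112, 0.1188]
tcp_rot: [-90.0, 0.0, -85.6]
wrist_force: [1.2, 0.6, 0.3]
opening: 0.019
```

Call:
move_arm(
  deltas=[
    [[0,0,-0.001,0],[0,0,-0.002,0],[0,0,-0.002,0]],
  ],
  claw=0.014,
)

```text
time: 16.35
ee_pos: [0.5367, 0.0111, 0.1188]
tcp_rot: [-90.0, 0.0, -85.6]
wrist_force: [0.4, 0.5, -0.3]
opening: 0.0137
```

Run:
```python
from held import *
from go import go
c=snap('scene','s9'); o=get_obs(); held(c,o['ee_pos'],np.radians(o['tcp_rot'][2])); go([.5352,.0107,.116],-85.5)
```

```text
n 462 x=0.003*y+0.019*z+0.0048 y [-0.0673  0.0566] z [-0.1072  0.0141]
t 16.4 pos [0.5367 0.0111 0.1188] rot [-90.     0.   -85.61] F [0.7  0.49 0.71] op 0.0138
delta 0.0003 0.0028 -0.0016 turn -0.11 len 0.003
```

Call:
move_arm(
  deltas=[
    [[0,0,0,0],[0,0,0,0],[0,0,0,0],[0,0,0,0]],
  ],
  claw=0.0,
  newtons=50,
)

```text
time: 16.8
ee_pos: [0.5367, 0.0111, 0.1189]
tcp_rot: [-90.0, 0.0, -85.6]
wrist_force: [-1.5, -0.2, 3.6]
opening: 0.0091
```

Call:
move_arm(
  deltas=[
    [[0,-0.01,0,0],[0,-0.03,0,0],[0,-0.05,0,0],[0,-0.07,0,0],[0,-0.08,0,0]],
  ],
)

```text
time: 17.3
ee_pos: [0.5372, 0.0111, 0.2007]
tcp_rot: [-89.9, -0.0, -85.6]
wrist_force: [0.6, -0.4, -2.5]
opening: 0.0088
```

```bash
python3 held.py; python3 go.py .4915 -.207 .2 -85.6
```

```text
[0.5374838  0.0110825  0.20153183] [-8.98257374e+01 -8.94746489e-03 -8.56068730e+01]
n 546 x=0.000*y+-0.000*z+0.0033 y [-0.0669  0.0569] z [-0.1094  0.0114]
t 17.35 pos [0.5375 0.0111 0.2015] rot [-8.983e+01 -1.000e-02 -8.561e+01] F [-0.49 -0.52 -1.33] op 0.0087
delta 0.2139 0.0015 -0.0626 turn -0.01 len 0.223
```

Call:
move_arm(
  deltas=[
    [[0.03,0,-0.008,0],[0.07,0,-0.02,0],[0.11,0,-0.032,0],[0.15,0,-0.044,0],[0.185,0,-0.054,0]],
  ],
)

```text
time: 17.85
ee_pos: [0.4962, -0.1792, 0.1979]
tcp_rot: [-90.1, 0.0, -85.6]
wrist_force: [1.0, -0.7, -2.8]
opening: 0.0088
```

Call:
move_arm(
  deltas=[
    [[0.02,0,-0.006,0],[0.029,0,-0.009,0],[0.029,0.015,-0.009,0],[0.029,0.03,-0.009,0],[0.029,0.03,-0.009,0]],
  ],
)

```text
time: 18.35
ee_pos: [0.4894, -0.2063, 0.1662]
tcp_rot: [-90.2, 0.1, -85.6]
wrist_force: [0.4, -0.2, -3.3]
opening: 0.0088
```

Run:
```python
from held import *
from go import go
c=snap('scene','s10'); go([.4915,-.207,.14],-85.6)
cv2.imwrite('pics/c10.png',cv2.resize(c['color'][170:290,180:340],None,fx=4,fy=4,interpolation=2))
```

```text
t 18.4 pos [ 0.4898 -0.2064  0.1676] rot [-9.012e+01  7.000e-02 -8.558e+01] F [-0.86 -0.12 -2.92] op 0.0089
delta 0.0007 0.0276 0.0016 turn 0.02 len 0.028
```

View pics/c10.png

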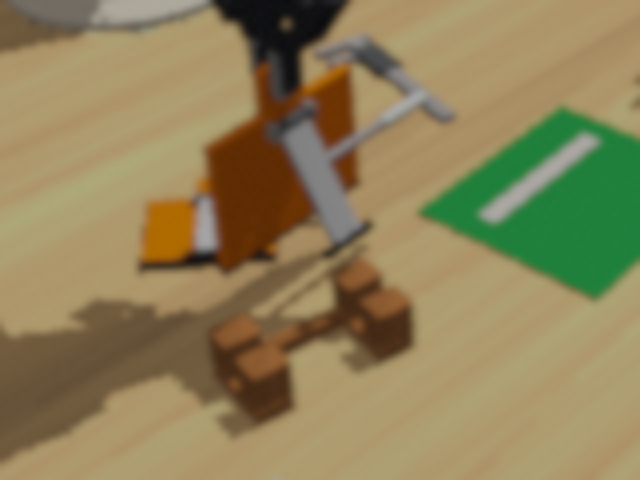

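The foot bar (350,240) hangs right above the front +y block (357,275). I lower it in small steps and watch the force.

Call:
move_arm(
  deltas=[
    [[0,0.01,0.001,0],[0,0.017,0.002,0],[0,0.02,0.002,0],[0,0.022,0.002,0],[0,0.023,0.002,0]],
  ],
)

```text
time: 18.9
ee_pos: [0.4923, -0.2069, 0.1457]
tcp_rot: [-90.0, -0.0, -85.6]
wrist_force: [0.8, -0.2, -3.3]
opening: 0.0091
```

Call:
move_arm(
  deltas=[
    [[0,0.001,0,0],[0,0.002,0,0],[0,0.003,0,0],[0,0.003,0,0]],
  ],
)

```text
time: 19.3
ee_pos: [0.4919, -0.2073, 0.1445]
tcp_rot: [-90.0, -0.1, -85.6]
wrist_force: [-7.4, -0.5, 9.5]
opening: 0.0089
```

Call:
move_arm(
  deltas=[
    [[0,0.001,0,0],[0,0.0015,0,0],[0,0.0015,0,0]],
  ],
)

```text
time: 19.6
ee_pos: [0.4916, -0.2074, 0.1441]
tcp_rot: [-90.0, -0.1, -85.6]
wrist_force: [-11.4, 0.0, 17.2]
opening: 0.0093
```

```bash
for i in 1; do python3 go.py .4915 -.207 .14 -85.6; done
```

```text
t 19.6 pos [ 0.4916 -0.2074  0.1441] rot [-89.96  -0.11 -85.63] F [-11.4    0.04  17.22] op 0.0093
delta -0.0004 0.0041 -0.0001 turn -0.03 len 0.004
```

Call:
move_arm(
  deltas=[
    [[0,-0.003,0,0],[0,-0.005,0,0],[0,-0.015,0,0],[0,-0.03,0,0],[0,-0.05,0,0]],
  ],
)

```text
time: 20.1
ee_pos: [0.4921, -0.2068, 0.192]
tcp_rot: [-90.0, 0.0, -85.6]
wrist_force: [0.7, -0.7, -2.7]
opening: 0.0089
```

```bash
cat > leg.py <<'E'
from m import *
def fitp(S):
    A=np.c_[S[:,1:],np.ones(len(S))]; w=np.ones(len(S),bool)
    for _ in range(8): k=np.linalg.lstsq(A[w],S[w,0],rcond=None)[0]; w=abs(S[:,0]-A@k)<.004
    return k,w.sum()
def leg(f,o,yaw):
    c=dict(np.load(f+'.npz'));P=cloud(c);th=np.radians(yaw);X=np.array([np.cos(th),np.sin(th),0]);Y=np.array([-np.sin(th),np.cos(th),0])
    d=P-np.array(o);L=np.stack([d@X,d@Y,d[...,2]],-1);h=cv2.cvtColor(c['color'],cv2.COLOR_BGR2HSV)
    r=(L[...,0]>-.02)&(L[...,0]<.09)&(abs(L[...,1])<.066)
    pq=r&(h[...,0]<19)&(h[...,1]>170)&(h[...,2]<130)&(L[...,2]>.015)&(L[...,2]<.135)&(L[...,0]<.05)
    lq=r&(h[...,1]<80)&(abs(L[...,1])<.016)&(L[...,2]>.022)&(L[...,2]<.085)
    lq=cv2.erode(lq.astype(np.uint8),np.ones((3,3)))>0
    k,n=fitp(L[pq]);l,m=fitp(L[lq])
    ft=r&(h[...,2]<75)&(h[...,1]<120)&(L[...,0]>.045)&(L[...,2]>.008)&(L[...,2]<.035)&(abs(L[...,1])<.026)
    print(f,'panel',k.round(3),n,'leg',l.round(3),m,'rel',(np.arctan(k[1])-np.arctan(l[1])).round(3),'foot',ft.sum(),L[ft].mean(0).round(4))
E
python3 - <<'E'
from leg import *
c=snap('scene','s11');o=get_obs();print(o['ee_pos'],o['tcp_rot'],o['wrist_force'])
leg('s4',(.5706,-.2540,.2082-.109),-10.9)
leg('s10',(.4898,-.2064,.1676-.116),4.4)
leg('s11',o['ee_pos']-[0,0,.116],4.4)
E
```

```text
[ 0.49315785 -0.20726759  0.19610793] [-89.78359624  -0.10741377 -85.60189632] [-1.20817512  0.19022822  0.32620432]
s4 panel [-0.    -0.004  0.004] 894 leg [-0.022 -0.636  0.066] 194 rel 0.562 foot 24 [ 0.0582 -0.0036  0.0109]
s10 panel [-0.     0.001  0.003] 688 leg [-0.058 -0.565  0.064] 134 rel 0.515 foot 3 [ 0.0548 -0.0148  0.0155]
s11 panel [ 0.001 -0.001  0.003] 707 leg [-0.047 -0.586  0.063] 137 rel 0.529 foot 6 [ 0.057  -0.01    0.0149]
```

The force ratio Fx/Fz = 0.57 is close to tan(leg angle), so friction locked the foot and the leg did not move. Instead I'll press lightly and drag the chart towards the robot, so friction pulls the foot open.

```bash
python3 go.py .4985 -.207 .1475 -85.6
```

```text
t 20.15 pos [ 0.4932 -0.2073  0.1961] rot [-89.78  -0.11 -85.6 ] F [-1.21  0.19  0.33] op 0.0089
delta 0.0001 0.0486 0.0053 turn -0.0 len 0.049
```

Call:
move_arm(
  deltas=[
    [[0,0.01,0.006,0],[0,0.025,0.006,0],[0,0.038,0.006,0],[0,0.044,0.006,0],[0,0.044,0.006,0]],
  ],
)

```text
time: 20.65
ee_pos: [0.4976, -0.2063, 0.1458]
tcp_rot: [-90.1, 0.1, -85.6]
wrist_force: [-1.2, 0.5, -3.0]
opening: 0.0089
```

Call:
move_arm(
  deltas=[
    [[0,0.001,0,0],[0,0.002,0,0],[0,0.002,0,0]],
  ],
)

```text
time: 20.95
ee_pos: [0.4985, -0.2066, 0.1456]
tcp_rot: [-90.0, -0.0, -85.6]
wrist_force: [0.1, 0.4, -3.2]
opening: 0.009
```

Call:
move_arm(
  deltas=[
    [[0,0.001,-0.001,0],[0,0.0015,-0.002,0],[0,0.002,-0.003,0],[0,0.0025,-0.004,0],[0,0.003,-0.005,0]],
  ],
)

```text
time: 21.45
ee_pos: [0.4932, -0.2069, 0.1423]
tcp_rot: [-90.0, -0.0, -85.6]
wrist_force: [-0.9, -0.8, -2.9]
opening: 0.0087
```

Call:
move_arm(
  deltas=[
    [[0,0.0005,-0.001,0],[0,0.001,-0.002,0],[0,0.0015,-0.003,0],[0,0.0015,-0.004,0],[0,0.0015,-0.005,0]],
  ],
)

```text
time: 21.95
ee_pos: [0.4884, -0.2073, 0.141]
tcp_rot: [-90.0, -0.0, -85.6]
wrist_force: [1.9, 0.3, -0.3]
opening: 0.0087
```

Call:
move_arm(
  deltas=[
    [[0,0.0005,-0.001,0],[0,0.001,-0.002,0],[0,0.001,-0.003,0],[0,0.001,-0.004,0]],
  ],
)

```text
time: 22.35
ee_pos: [0.4846, -0.2077, 0.1402]
tcp_rot: [-89.9, -0.0, -85.6]
wrist_force: [3.5, 0.6, 2.4]
opening: 0.0091
```

Call:
move_arm(
  deltas=[
    [[0,-0.003,-0.001,0],[0,-0.01,-0.001,0],[0,-0.025,0,0],[0,-0.045,0,0],[0,-0.055,0,0]],
  ],
)

```text
time: 22.85
ee_pos: [0.4842, -0.2077, 0.1963]
tcp_rot: [-90.0, -0.0, -85.6]
wrist_force: [-0.2, -0.5, -3.0]
opening: 0.009
```

Run:
```python
from leg import *
from go import go
c=snap('scene','s12');o=get_obs();
leg('s11',(.4932,-.2073,.1961-.116),4.4)
leg('s12',o['ee_pos']-[0,0,.116],4.4)
go([.5352,.0107,.2],-85.5)
```

```text
s11 panel [ 0.001 -0.001  0.003] 707 leg [-0.047 -0.586  0.063] 137 rel 0.529 foot 6 [ 0.057  -0.01    0.0149]
s12 panel [ 0.    -0.002  0.004] 734 leg [-0.043 -0.689  0.075] 146 rel 0.601 foot 7 [ 0.0624 -0.0066  0.0208]
t 22.9 pos [ 0.4847 -0.2079  0.1974] rot [-8.990e+01 -7.000e-02 -8.561e+01] F [-0.71  0.08 -1.72] op 0.009
delta -0.2141 -0.0026 0.0671 turn -0.11 len 0.224
```

The leg now reads 0.60 rad and the foot moved out about 5 mm, so it is at its stop. I carry it back smoothly.

Call:
move_arm(
  deltas=[
    [[-0.015,0,0.005,0],[-0.045,0,0.014,0],[-0.08,0,0.025,0],[-0.115,0,0.036,0],[-0.15,0,0.047,0]],
  ],
)

```text
time: 23.4
ee_pos: [0.5193, -0.0524, 0.1937]
tcp_rot: [-90.1, 0.0, -85.6]
wrist_force: [0.8, -0.5, -3.0]
opening: 0.0089
```

Call:
move_arm(
  deltas=[
    [[-0.03,0,0.01,0],[-0.05,0,0.016,0],[-0.06,0,0.019,0],[-0.064,0,0.02,0],[-0.064,0,0.02,0]],
  ],
)

```text
time: 23.9
ee_pos: [0.5345, 0.011, 0.1944]
tcp_rot: [-90.0, -0.0, -85.6]
wrist_force: [-0.4, -0.4, -1.8]
opening: 0.0092
```

```bash
python3 go.py .5355 .0108 .126 -85.5
```

```text
t 23.9 pos [0.5345 0.011  0.1944] rot [-9.005e+01 -1.000e-02 -8.559e+01] F [-0.39 -0.38 -1.84] op 0.0092
delta 0.0002 0.0684 0.001 turn -0.09 len 0.068
```

Call:
move_arm(
  deltas=[
    [[0,0.01,0.001,0],[0,0.025,0.001,0],[0,0.042,0.001,0],[0,0.056,0.001,0],[0,0.066,0.001,0]],
  ],
)

```text
time: 24.4
ee_pos: [0.5352, 0.0103, 0.1271]
tcp_rot: [-90.1, -0.0, -85.7]
wrist_force: [-0.1, 0.6, -2.0]
opening: 0.0089
```

Call:
move_arm(
  deltas=[
    [[0,0.003,0,0],[0,0.005,0,0],[0,0.0065,0,0],[0,0.007,0,0],[0,0.007,0,0]],
  ],
)

```text
time: 24.9
ee_pos: [0.536, 0.011, 0.1222]
tcp_rot: [-90.0, -0.0, -85.6]
wrist_force: [-0.6, 0.3, -3.0]
opening: 0.0091
```

Run:
```python
from leg import *
from go import go
c=snap('scene','s13');o=get_obs(); leg('s13',o['ee_pos']-[0,0,.116],4.4); go([.5355,.0108,.119],-85.5)
```

```text
s13 panel [ 0.001 -0.006  0.004] 439 leg [-0.086 -0.665  0.074] 88 rel 0.581 foot 5 [ 0.0625 -0.0007  0.0211]
t 24.95 pos [0.5359 0.011  0.1221] rot [-89.97  -0.   -85.6 ] F [ 0.27  0.   -3.21] op 0.009
delta 0.0002 0.0031 -0.0004 turn -0.1 len 0.003
```

Call:
move_arm(
  deltas=[
    [[0,0.0005,0,0],[0,0.001,0,0],[0,0.0015,0,0],[0,0.002,0,0],[0,0.002,0,0]],
  ],
)

```text
time: 25.45
ee_pos: [0.5357, 0.011, 0.1197]
tcp_rot: [-90.0, 0.0, -85.6]
wrist_force: [0.2, -0.7, -3.5]
opening: 0.0089
```

Call:
move_arm(
  deltas=[
    [[0,0.0005,0,0],[0,0.001,0,0],[0,0.001,0,0]],
  ],
)

```text
time: 25.75
ee_pos: [0.5359, 0.0111, 0.1191]
tcp_rot: [-90.0, 0.0, -85.6]
wrist_force: [-0.3, 0.3, -0.1]
opening: 0.0085
```

Touch is light: the weight has just transferred. Now the same loosening and lean-back.

Call:
move_arm(
  deltas=[
    [[0,0,0,0],[0,0,0,0],[0,0,0.002,0]],
  ],
  claw=0.014,
  newtons=20,
)

```text
time: 26.05
ee_pos: [0.5378, 0.0111, 0.119]
tcp_rot: [-90.0, -0.0, -85.6]
wrist_force: [0.4, -0.9, 0.1]
opening: 0.0141
```

Call:
move_arm(
  deltas=[
    [[0,0,0.001,0],[0,0,0.002,0],[0,0,0.004,0],[0,0,0.006,0],[0,0,0.008,0]],
  ],
  claw=0.019,
)

```text
time: 26.55
ee_pos: [0.5459, 0.0118, 0.1187]
tcp_rot: [-90.0, 0.0, -85.6]
wrist_force: [0.2, 0.1, -0.2]
opening: 0.0188
```

Call:
move_arm(
  deltas=[
    [[0,0,0.002,0],[0,0,0.004,0],[0,0,0.006,0],[0,0,0.008,0],[0,0,0.01,0]],
  ],
  claw=0.024,
)

```text
time: 27.05
ee_pos: [0.5559, 0.0125, 0.1188]
tcp_rot: [-90.0, 0.0, -85.6]
wrist_force: [0.0, 0.5, 0.4]
opening: 0.0241
```

Call:
move_arm(
  deltas=[
    [[0,0,0.002,0],[0,0,0.004,0],[0,0,0.006,0],[0,0,0.008,0],[0,0,0.01,0]],
  ],
)

```text
time: 27.55
ee_pos: [0.5658, 0.0133, 0.1188]
tcp_rot: [-90.0, -0.0, -85.6]
wrist_force: [-0.6, 1.3, -0.4]
opening: 0.024
```

Call:
move_arm(
  deltas=[
    [[0,0,0.001,0],[0,0,0.002,0],[0,0,0.003,0],[0,0,0.003,0]],
  ],
  claw=0.03,
)

```text
time: 27.95
ee_pos: [0.5687, 0.0135, 0.1188]
tcp_rot: [-90.0, 0.0, -85.6]
wrist_force: [-0.5, 0.2, 0.6]
opening: 0.0299
```

Run:
```python
from leg import *
from go import go
c=snap('scene','s14');leg('s14',(.5346,.0095,.003),4.4); go([.5685,.0135,.119],-85.5)
```

```text
s14 panel [0.013 0.267 0.006] 297 leg [-0.031 -0.337  0.067] 58 rel 0.586 foot 0 [nan nan nan]
t 28.0 pos [0.5686 0.0135 0.1188] rot [-90.   -0.  -85.6] F [ 0.36 -0.08 -0.38] op 0.0301
delta 0.0 -0.0002 -0.0001 turn -0.1 len 0.0leg.py:15: RuntimeWarning: Mean of empty slice.
  print(f,'panel',k.round(3),n,'leg',l.round(3),m,'rel',(np.arctan(k[1])-np.arctan(l[1])).round(3),'foot',ft.sum(),L[ft].mean(0).round(4))
  ret = um.true_divide(
```

Lean is now 0.267 with the leg fully open. I rise straight up and move aside.

Call:
move_arm(
  deltas=[
    [[0,-0.01,0,0],[0,-0.03,0,0],[0,-0.07,0,0],[0,-0.115,0,0],[0,-0.15,0,0]],
  ],
)

```text
time: 28.5
ee_pos: [0.5684, 0.0135, 0.2723]
tcp_rot: [-89.9, -0.0, -85.6]
wrist_force: [0.6, -0.0, 1.0]
opening: 0.0293
```

Call:
move_arm(
  deltas=[
    [[0.05,0,-0.03,0],[0.1,0,-0.06,0],[0.15,0,-0.09,0],[0.19,0,-0.12,0],[0.19,0,-0.12,0]],
  ],
)

```text
time: 29.0
ee_pos: [0.4616, -0.1876, 0.27]
tcp_rot: [-90.0, -0.1, -85.7]
wrist_force: [-0.3, 0.6, 1.9]
opening: 0.0298
```

Run:
```python
from leg import *
c=snap('scene','s15');t=snap('top','t15');leg('s15',(.5346,.0095,.003),4.4); print(get_obs()['time'])
b=t['color'].astype(float)
for u in (300,308,316,320,328,336): print(u,'B',b[208:228,u:u+4,0].mean(1).astype(int))
print('foot',b[192:207,311,1].astype(int),b[192:207,322,1].astype(int))
P=cloud(t);th=np.radians(4.5);d=P-np.array([.5336,.0088,.003]);x=d@[np.cos(th),np.sin(th),0];y=d@[-np.sin(th),np.cos(th),0];z=d[...,2]
h=cv2.cvtColor(t['color'],cv2.COLOR_BGR2HSV);q=(h[...,0]<19)&(h[...,1]>170)&(z>.08)&(z<.12)&(abs(x-.03)<.03)&(abs(y)<.09);print('y extent',np.percentile(y[q],[1,99]))
cv2.imwrite('pics/c15.png',np.hstack([cv2.resize(c['color'][130:240,260:370],(400,400)),cv2.resize(t['color'][150:260,210:320+0],(400,400))]))
```

```text
s15 panel [0.007 0.271 0.006] 297 leg [-0.038 -0.34   0.067] 66 rel 0.593 foot 1 [ 0.0665 -0.0138  0.0082]
29.1
300 B [  8  16  24  20  13  14  21  33  39  29  28  66 109 104  70  51  48  48
  48  48]
308 B [ 15  33  40  39  37  37  40  45  43  35  55 107 122  93  58  47  47  47
  47  47]
316 B [ 19  39  43  39  37  36  36  37  35  36  65 107 104  71  50  47  47  46
  47  47]
320 B [ 21  36  40  41  41  39  41  41  37  47  91 121 102  63  47  45  46  46
  46  46]
328 B [ 41  49  47  47  47  46  46  44  40  59 105 114  83  53  46  46  46  45
  45  45]
336 B [ 23  27  27  27  27  29  33  35  45  82 115 101  65  47  45  44  45  45
  44  45]
foot [114 113 109  83  49  44  82 101  99  91  84  79  74  57  39] [112 108  92  60  31  36  51  57  58  69  76  74  59  38  31]
y extent [-0.06028196  0.0632759 ]
```

View pics/c15.png

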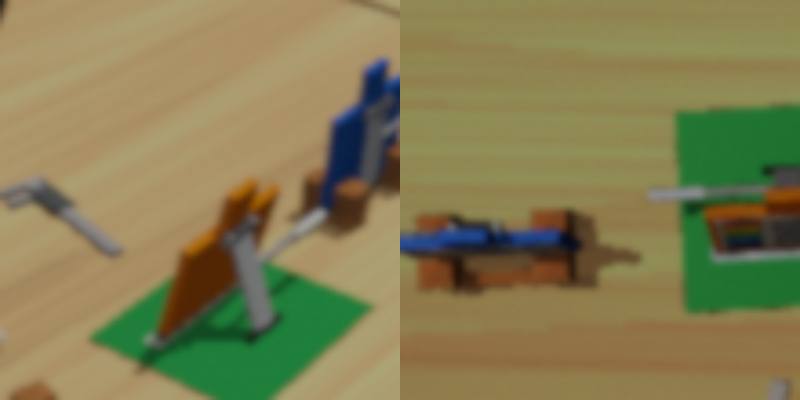

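```bash
python3 -c "
from workcell import *
print(job_done())"
```

```text
the job is handed in; nothing more can be done
None
```

The orange chart stands on the mat leaning back on its fully open leg, centred on the white line with its face towards the robot. The job was handed in at about 29 s.

**First placing:** I opened the leg with the thumb pin, lifted the chart by its tab and set it on the line. Checks then showed the leg only about 0.53 rad open, with the foot 5 mm short, although the push had ended against about 5 N. I don't know whether it never reached its stop or partly closed on the way. That first touchdown also pressed on the mat with about 27 N.

**Mending it:** I lifted the chart again and pressed the foot on a block of the empty holder. The first press jammed by friction at about 17 N without moving the leg. Pressing lightly while dragging the chart towards the robot opened the leg fully, and I then set the chart down with almost no force. So the last part of the opening came after the first lift and not by the pin, which departs from the order asked.

**Last checks, gripper clear:**

| Check | Result |
|---|---|
| Leg angle | 0.59 rad |
| Lean slope | 0.271 (about 0.265 rad) |
| Offset along the line | about 1.5 mm |
| Offset across the line | about 1 mm or less |
| Blue chart | still standing in its holder |

The foot's position in the top view also matches a fully open leg. Before the repair the two cameras' fits of the lean disagreed (0.272 and 0.224); the 0.272 came mostly from the top edges and was misleading.

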